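Pin a rack brace and hold the hidden bolt head while the nut is run up

TASK

Finish this rack brace: first push the headed hinge pin down through the bracket fork and the eye of the tie rod until its head sits on the fork. Then reach down into the open channel of the upright, behind the bracket, grip the hex bolt head there and hold it from turning while the nut runner on the other side draws the nut up tight; finish still gripping the head, pin home and nut tight. Leave the orange gas detector, the spanner and the grey parts tote where they are.

Things in the scene. Friction and masses are not known exactly. Their poses are not given: they have to be found in the camera images.
- upright: Blue steel rack upright fixed on the bench: a straight U channel 700 mm long (its y), 80 mm wide (its x), 70 mm high, open side up; 3 mm sheet, so 74 mm clear between the side walls, floor 3 mm up. Origin: centre of its underside, z up. Its +x wall (away from the robot) carries outside a steel bracket (160 mm along y, 64 mm high) with a fork for the hinge pin.
- fork (a point): On the pin's axis, on top of the bracket's upper fork plate (40 mm wide, 6 mm thick), 56 mm above the bench; at x = 0.087, y = 0.048 in the upright's frame; axes as the upright's. A steel tie rod (eye 18 mm thick in the fork, rod 14 to 22 mm) runs from here 290 mm outward to +x, +y at 58 degrees from the upright's x, at most 50 mm high. Fixed.
- runner (a point): On the axis of the battery nut runner, in its stand outside the +x wall, in line with the bolt: x = 0.185, y = -0.040, z = 0.040 in the upright's frame. It reaches from x = 0.057 to 0.275, at most 80 mm wide and 76 mm high, and turns the nut by itself all the time.
- pin_top (a point): Centre of the top of the hinge pin's head (steel, head 20 mm across, 6 mm thick, shank 12 mm). The pin is upright, on the fork's axis; its head stands 18 to 30 mm proud of the fork at the start. Fully home its top is 62 mm above the bench, the head flat on the fork. Tight sliding fit: 6 to 8 N of push straight down moves it; it stays where it is left.
- pin (a joint): How far the hinge pin has gone in, m: 0 to 0.012 at the start, 0.030 = fully home.
- bolt_head: Steel hex head, 24 mm across flats, 28 across corners, 10 mm long, inside the channel. Origin: its centre, at x = 0.019, y = -0.040, z = 0.040 in the upright's frame: 30 mm below the channel's top edge, 18 mm from the inner face of the +x wall. x: the bolt's axis, level, the upright's x. Between it and the wall a 20 mm sleeve (10 mm long) and a 32 mm washer (3 mm); else the channel is clear.
- bolt (a joint): How far the nut is drawn up on the bolt, rad: 0 at the start, 2.4 = tight. Unheld, the head turns with the nut at 0.5 rad/s. Gripped by fingers closing along the upright's y, it turns on until two flats lie against them and stops; then this grows at about 0.35 rad/s: tight after 7 to 9 s of holding. Turning moment 0.1 N m, 0.25 when tight: grip with 30 N or more.
- detector: Bystander: orange handheld gas detector, 62 x 105 x 30 mm, lying on the bench beyond the upright.
- spanner: Bystander: steel spanner, 190 mm long, lying on the bench on the robot's side of the upright.
- tote: Bystander: small grey plastic tote with spare bolts, 120 x 180 x 75 mm, on the bench on the robot's side of the upright.

How it is judged:
On the way, in this order (a step that is already met when the one before it is completed fails the run):
1. the hinge pin is pushed home (within 1.5 mm) before the nut is drawn up (value of joint pin above 0.0285 m and value of joint bolt below 0.4 rad), for 0.1 s.
2. the bolt head is gripped between the fingers and no longer turns (contact force between the fingers and bolt_head above 8 N and distance between the grasp point and bolt_head below 0.03 m and angular speed of bolt_head below 0.12 rad/s), for 0.3 s.
At the end, for the whole second after the job is handed in: The hinge pin is home (within 1.5 mm of its seat), the nut is tight (within 0.1 rad of its stop), and the fingers still grip the bolt head (more than 8 N, head between the pads within 30 mm of the grasp point), which does not turn (all of step 2 and value of joint pin above 0.0285 m and value of joint bolt above 2.3 rad); the arm keeps its last pose, push and grip.
It fails at once if a bystander (detector, spanner, tote) is shifted by more than 25 mm (distance of any of detector, spanner, tote from where it was at the start of the episode above 0.025 m).
It also fails if it takes over 48 s, if anything falls off the work surface, if the arm or the gripper's body presses on something with over 40 N, if the wrist force passes 120 N, or if a joint passes its speed limit or range.

ROBOT

A 6-joint arm with a two-finger parallel gripper is mounted at the origin on the work surface. World frame = base frame: x ahead of the robot, y to its left, z up, the work surface at z = 0. Lengths are in m, angles in rad, forces in N, time in s.
With the tool pointing down it reaches from about 0.25 to 0.775 m from the base axis. Payload 4 kg.
Tool frame: the origin (TCP) lies on the centre line of the jaws, within the pads' length; the fingertips stand 25 mm ahead of it and the grasp point (between the pads) lies 6 mm ahead of it; z points along the fingers, y is the line along which they close (so a half turn about z gives the same grasp; the last joint's range is limited). The gripper opens to 94 mm and grips with 3 to 60 N. Pads are 16 mm wide; open, the fingers measure 119 mm over their backs; the gripper's body (75 mm by 177 mm) begins 78 mm behind the grasp point.
Start: joints at [-1.296, 0.087, 1.371, -0, 1.684, -0.103], TCP at [0.203, -0.511, 0.231] pointing down, gripper open.
Joint ranges: [-3.1, 3.1], [-0.76, 2.03], [0.27, 2.55], [-1.08, 4.22], [0.17, 2.65], [-2.57, 2.57]. Speed limits (rad/s): [2.79, 2.79, 3.14, 3.14, 3.14, 3.14].

INTERFACE

Orientations are given as [roll, pitch, yaw] about the fixed x, y, z axes, in that order (R = Rz(yaw) Ry(pitch) Rx(roll)).
In Python, from bench import robot, imaging gives the robot as it stands. The module is installed in compiled form; this text tells all that it offers.
- The arm moves only by the tool drive_tool, never from a script. Its argument "series" is a list of rows, each a list of 3 entries, a list of its own where there are three numbers: the finger opening in m, from 0 to 0.094, then the shift along the tool's x, y, z in m, then the turn, a rotation vector about the tool's x, y, z in rad. A call has 1 to 5 rows; each row is the pose to reach, as a shift and turn from the pose commanded when the call began, along the tool's axes at that moment; what a row does not reach only later rows make up. A row lasts 1/8 s, in which the tool goes at most 62.5 mm and 10.7 degrees, less where a joint would pass 70% of its speed; a pose out of reach is approached as far as the arm can. A call with a gripper value outside its range is refused whole. The fingers move at their own pace and stop on an object; the grip force is fixed at half the most. Time passes only in rows, so rows that repeat a pose let the fingers close. It gives the time, the measured TCP pose, the force, the opening and the grip force at its end, in the units of the state.
- robot.get_obs(): the state, without advancing time (a new reading comes with each control period).
- imaging.snapshot(name): name is "scene" or "top" or "wrist"; returns the picture (384x512x3 uint8, red, green, blue); there is no depth.
- imaging.get_calibration(name): a dict with "intrinsics" (3x3 intrinsics, pixels), "k1" (the pictures are not rectified: a ray, as slopes to the right and down, at radius r is drawn at 1 + k1 r^2 times it, then the intrinsics apply), "position" and "rotation" of the camera in the world. Camera axes: x right, y up, looking along -z (the intrinsics and any distortion apply to the point x, -y, -z); pixel columns grow to the right and rows downward; lengths in m; the calibration is good to about 2 mm. A picture is of the moment at which its call begins: read the wrist's pose just before it. get_calibration takes no time and is no camera call; for the wrist camera it gives the pose at the moment of the call.
- robot.close_job(): hands the job in; it is judged then, once.
The state is a dict: "time": time; "joint_positions": joint angles; "qvel": joint speeds; "joint_torque": joint torques, N m; "tool_pos": TCP position; "ee_rot": TCP orientation; "wrist_force": force on the tool from outside, world axes, zero at the start; "wrist_torque": the same for the moment, N m; "width": finger opening in m; "finger_force": force on a finger pad.
Only numpy, scipy, OpenCV 4.12 (cv2) and the standard library are available. Lean on these libraries where they do the work, as an engineer would, in place of code of your own. Each camera call takes 0.05 s, during which the arm holds its last target. There are 200 camera calls.

## Working session

There is one attempt and no reset: what is moved stays moved. The work goes in short steps, Python scripts to look and compute and a tool call to move; the robot and the scene stay as the last step left them, time stands still between calls to the robot, and variables do not carry over. Pictures are saved under pics/ and viewed, at most 10 in all, crops included, and the job is handed in when it is done.

Besides the shell and the picture viewer there is one more tool, called after "Call:" as name(argument=value, ...) on one line, values as JSON. drive_tool: Moves the arm, as the interface text tells. Its arguments: {"type":"object","properties":{"series":{"type":"array"}},"required":["series"]}

```bash
mkdir -p pics; python3 - <<'E'
from bench import robot, imaging
import cv2,numpy as np
for n in("scene","top"):
    im=imaging.snapshot(n);cv2.imwrite(f"pics/{n}.png",im[:,:,::-1])
    c=imaging.get_calibration(n);print(n,{k:np.round(v,4).tolist() for k,v in c.items()})
print({k:np.round(v,3).tolist() for k,v in robot.get_obs().items()})
E
```

```text
scene {'intrinsics': [[370.5368, 0.0, 254.3127], [0.0, 370.5368, 194.0073], [0.0, 0.0, 1.0]], 'k1': -0.0584, 'position': [0.9734, 0.2035, 0.8461], 'rotation': [0.5518, -0.0138, 1.9259]}
top {'intrinsics': [[381.3945, 0.0, 249.5922], [0.0, 381.3945, 197.8181], [0.0, 0.0, 1.0]], 'k1': -0.0012, 'position': [0.4286, 0.0642, 1.0588], 'rotation': [0.101, -0.012, -1.5556]}
{'time': 0.1, 'joint_positions': [-1.296, 0.088, 1.372, -0.0, 1.684, -0.103], 'qvel': [0.001, -0.002, -0.005, 0.001, 0.001, -0.002], 'joint_torque': [0.002, -34.125, -30.33, 0.072, 0.03, -0.0], 'tool_pos': [0.203, -0.511, 0.229], 'ee_rot': [-3.14, -0.0, 0.378], 'wrist_force': [0.233, -0.795, -0.514], 'wrist_torque': [0.064, -0.049, -0.002], 'finger_force': 0.0, 'width': 0.094}
```

View pics/scene.png

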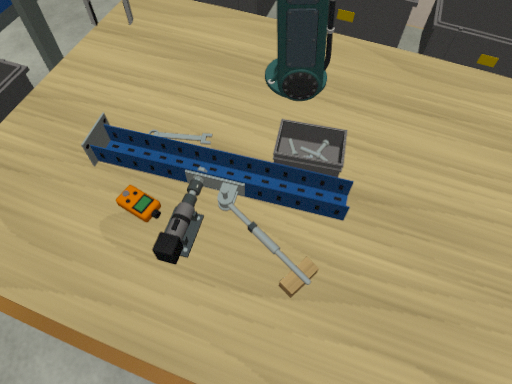

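View pics/top.png

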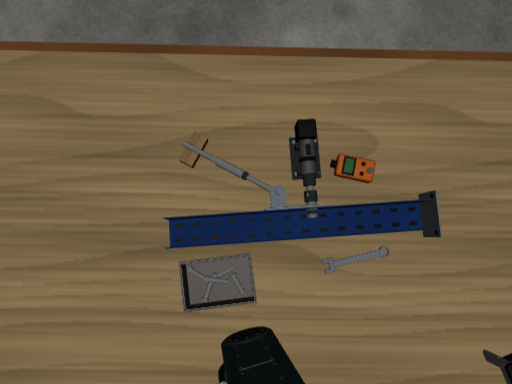

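The scene view shows the upright with the bracket/pin at about (228,190) and the runner at (185,222). In the top view the upright runs from (167,232) to (438,214), with the fork at about (279,195), the bolt at about (312,212) and the tote at (218,282).

```bash
cat > h.py <<'E'
import numpy as np,cv2
from scipy.spatial.transform import Rotation as R
def ray(c,uv):
    K=np.array(c["intrinsics"]);k=c["k1"]
    p=np.array([(uv[0]-K[0,2])/K[0,0],(uv[1]-K[1,2])/K[1,1]]);q=p.copy()
    for _ in range(20): q=p/(1+k*(q@q))
    d=R.from_euler("xyz",c["rotation"]).apply([q[0],-q[1],-1]);return np.array(c["position"]),d
def onz(c,uv,z):
    o,d=ray(c,uv);return o+d*(z-o[2])/d[2]
def proj(c,P):
    K=np.array(c["intrinsics"]);p=R.from_euler("xyz",c["rotation"]).inv().apply(np.array(P)-c["position"])
    q=np.array([p[0],-p[1]])/-p[2];q=q*(1+c["k1"]*(q@q));return K[:2,:2]@q+K[:2,2]
def cross(c1,a,c2,b):
    (o,d),(p,e)=ray(c1,a),ray(c2,b);s=np.linalg.lstsq(np.c_[d,-e],p-o,rcond=None)[0]
    A,B=o+d*s[0],p+e*s[1];return (A+B)/2,np.linalg.norm(A-B)
E
python3 - <<'E'
import cv2,numpy as np
t=cv2.imread("pics/top.png");s=cv2.imread("pics/scene.png")
a=cv2.resize(t[170:260,160:360],None,fx=4,fy=4,interpolation=cv2.INTER_CUBIC)
b=cv2.resize(s[155:215,160:270],None,fx=7,fy=4*7/4,interpolation=cv2.INTER_CUBIC)[:, :800]
cv2.imwrite("pics/c1.png",a);cv2.imwrite("pics/c2.png",b);print(a.shape,b.shape)
for n,i in(("top",t),("scene",s)):
    h=cv2.cvtColor(i,cv2.COLOR_BGR2HSV);m=cv2.inRange(h,(100,120,40),(125,255,255))
    m=cv2.morphologyEx(m,cv2.MORPH_CLOSE,np.ones((7,7)))
    k=max(cv2.findContours(m,0,2)[0],key=cv2.contourArea)
    print(n,cv2.boxPoints(cv2.minAreaRect(k)).tolist(),cv2.approxPolyDP(k,3,True)[:,0].tolist())
E
```

```text
(360, 800, 3) (420, 770, 3)
top [[164.93338012695312, 217.0559539794922], [431.90087890625, 198.23133850097656], [434.0907897949219, 229.28846740722656], [167.123291015625, 248.1130828857422]] [[434, 229], [423, 228], [420, 201], [430, 199], [165, 218], [169, 219], [170, 247]]
scene [[87.04618835449219, 157.12294006347656], [96.54975891113281, 118.11872863769531], [354.581298828125, 180.98936462402344], [345.0777587890625, 219.9935760498047]] [[90, 145], [100, 160], [186, 181], [186, 170], [244, 182], [247, 196], [341, 219], [348, 208], [346, 195], [352, 181], [106, 124], [107, 146]]
```

View pics/c1.png

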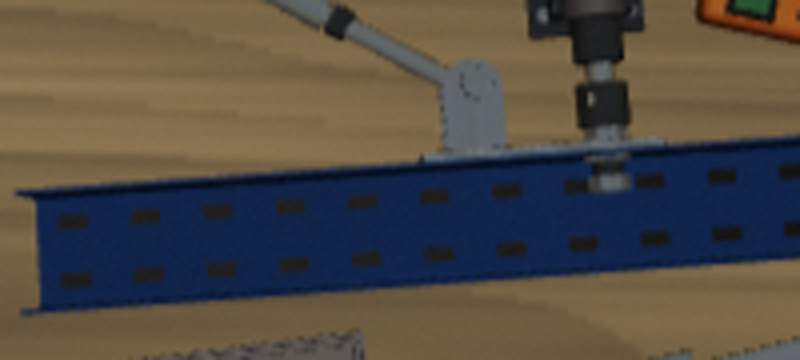

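View pics/c2.png

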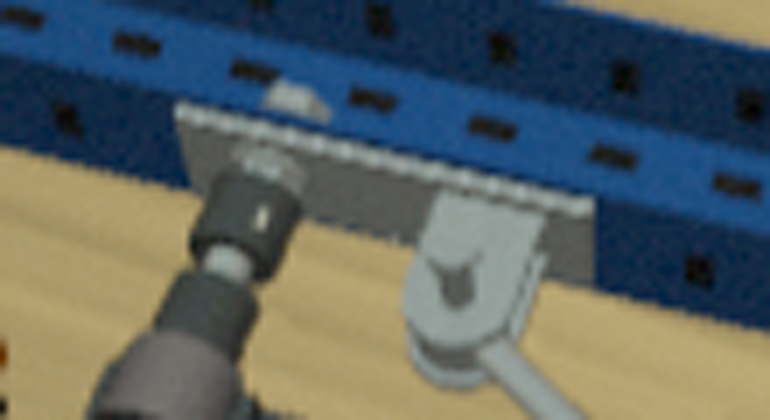

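Top crop: pin head at about (474,80) in the crop, i.e. pixel (278.5,190); bolt head at (609,178), i.e. (312.2,214.5); channel +y end at pixels (165,218)/(165,248). Scene crop: bolt head at (297,100), i.e. pixel (202.4,169.3); pin head near (453,268), i.e. (224.7,193.3).

```bash
python3 - <<'E'
import cv2,numpy as np
from h import *
from bench import imaging
c=imaging.get_calibration("top");s=imaging.get_calibration("scene")
t=cv2.imread("pics/top.png");h=cv2.cvtColor(t,cv2.COLOR_BGR2HSV);m=cv2.inRange(h,(100,100,20),(130,255,255))
U=[];L=[]
for u in list(range(172,255))+list(range(330,415)):
    r=np.where(m[:,u])[0];r=r[(r>190)&(r<255)];U.append(onz(c,(u,r.min()-.5),.07)[:2]);L.append(onz(c,(u,r.max()+.5),.07)[:2])
U,L=map(np.array,(U,L))
fu=np.polyfit(U[:,1],U[:,0],1);fl=np.polyfit(L[:,1],L[:,0],1)
print(fu,fl,np.std(U[:,0]-np.polyval(fu,U[:,1])),np.std(L[:,0]-np.polyval(fl,L[:,1])))
sl=(fu[0]+fl[0])/2;yaw=-np.arctan(sl);print("yaw",yaw,"sep",(fu[1]-fl[1])*np.cos(yaw))
ey=np.array([-np.sin(yaw),np.cos(yaw)]);ex=np.array([np.cos(yaw),np.sin(yaw)])
x0=(fu[1]+fl[1])/2; P0=np.array([x0,0.])
for n,uv,z,yl in(("end+x",(165,218),.07,.35),("end-x",(165.5,248),.07,.35),("bolt",(312.2,214.5),.053,-.04),("pin",(278.5,190),.085,.048)):
    p=onz(c,uv,z)[:2];d=p-P0;print(n,p,"local x",d@ex,"origin along y",d@ey-yl)
print(cross(c,(312.2,214.5),s,(202.4,169.3)),cross(c,(278.5,190),s,(224.7,193.3)))
E
```

```text
[-0.08650099  0.49715271] [-0.08629233  0.41963343] 0.0009039808397269391 0.0007482745860382634
yaw 0.0861826526919428 sep 0.07723157342621155
end+x [0.47289392 0.27174225] local x 0.03783752116950653 origin along y -0.08051447206312756
end-x [0.3960146  0.26757965] local x -0.03911476630493885 origin along y -0.07804416549416843
bolt [ 0.48904288 -0.11254175] local x 0.020848908910181072 origin along y -0.07476227176876446
pin [ 0.54885473 -0.02008441] local x 0.08839712779429951 origin along y -0.07579644631573647
(array([ 0.48863548, -0.11128744,  0.05208557]), np.float64(0.0029272245648523493)) (array([ 0.54963877, -0.02008461,  0.07686911]), np.float64(0.0014643805391147055))
```

Call:
drive_tool(series=[[0,[0.03,-0.02,0],[0,0,0.03]],[0,[0.075,-0.05,0],[0,0,0.09]],[0,[0.12,-0.08,0],[0,0,0.15]],[0,[0.165,-0.11,0],[0,0,0.22]],[0,[0.21,-0.14,0],[0,0,0.29]]])

```text
time: 0.72
tool_pos: [0.347, -0.302, 0.23]
ee_rot: [-3.141, 0.0, 0.085]
wrist_force: [0.5, 0.2, 0.6]
width: 0.0476
finger_force: 0.0
```

Call:
drive_tool(series=[[0,[0.03,-0.035,0],[0,0,0]],[0,[0.065,-0.075,0],[0,0,0]],[0,[0.1,-0.115,0],[0,0,0]],[0,[0.135,-0.155,0],[0,0,0]],[0,[0.165,-0.193,0],[0,0,0]]])

```text
time: 1.35
tool_pos: [0.4945, -0.0952, 0.2299]
ee_rot: [-3.141, 0.001, 0.088]
wrist_force: [1.1, -0.7, 0.3]
width: 0.0006
finger_force: 0.0
```

Call:
drive_tool(series=[[0,[0.03,-0.035,0],[0,0,0]],[0,[0.06,-0.07,0],[0,0,0]],[0,[0.06,-0.07,0],[0,0,0]],[0,[0.06,-0.07,0],[0,0,0]]])

```text
time: 1.85
tool_pos: [0.547, -0.0223, 0.2299]
ee_rot: [3.141, 0.002, 0.088]
wrist_force: [-0.2, 0.0, 0.4]
width: 0.0005
finger_force: 0.0
```

```bash
python3 - <<'E'
from bench import robot, imaging
import cv2,numpy as np
from h import *
o=robot.get_obs();c=imaging.get_calibration("wrist")
w=imaging.snapshot("wrist");cv2.imwrite("pics/w1.png",w[:,:,::-1])
print(o["tool_pos"],o["ee_rot"],o["wrist_force"],c)
for P in([.5476,-.0214,.08],[.4873,-.115,.04]):print(proj(c,P))
import json;json.dump({k:np.array(v).tolist() for k,v in c.items()},open("w1.json","w"))
E
```

```text
[ 0.54701134 -0.02226263  0.22985812] [3.14116370e+00 1.58748708e-03 8.79230201e-02] [-0.23352251  0.02732859  0.41917926] {'intrinsics': array([[328.12499398,   0.        , 257.31120862],
       [  0.        , 328.12499398, 193.565229  ],
       [  0.        ,   0.        ,   1.        ]]), 'k1': -0.03864855204392819, 'position': array([ 0.61725787, -0.01498133,  0.38417424]), 'rotation': array([-2.46592723e-01, -1.71446312e-05, -1.48231977e+00])}
[257.55652651 186.82214772]
[335.77035056 238.15477933]
```

View pics/w1.png

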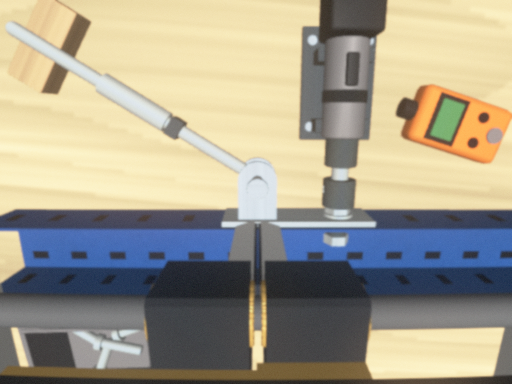

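The wrist view shows the fork with the pin head near (258,182) and the bolt head near (335,239), both within a few pixels of the prediction. I'll zoom in on both.

```bash
python3 - <<'E'
import cv2,numpy as np
w=cv2.imread("pics/w1.png")
a=w[150:255,225:365].astype(float);a=np.clip((a-40)*1.1,0,255)
a=np.clip(255*(a/255)**1.8,0,255).astype(np.uint8)
cv2.imwrite("pics/w1c.png",cv2.resize(a,None,fx=5.6,fy=5.6,interpolation=cv2.INTER_CUBIC))
E
```

```text
(no output)
```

View pics/w1c.png

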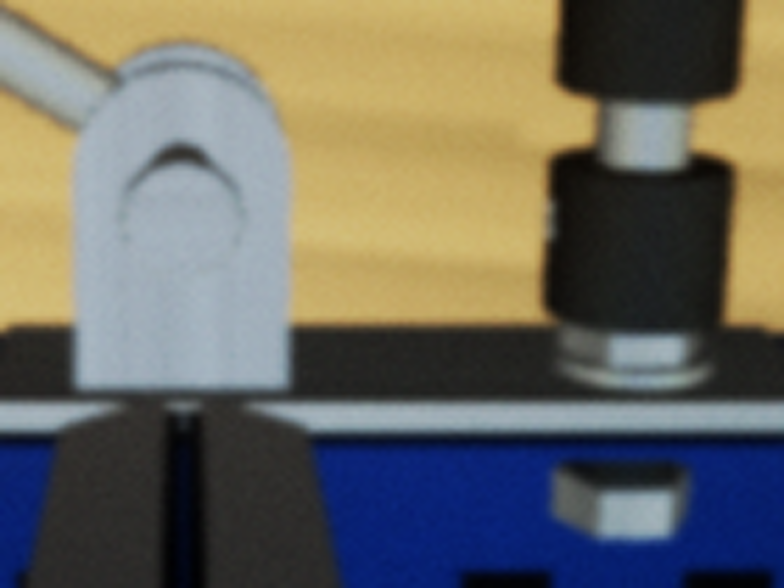

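The pin head is a disc centred at crop (182,222), pixel (257.5,189.7), and the bolt head top is at crop (622,500), pixel (336,239).

```bash
python3 - <<'E'
import json;from h import *
c=json.load(open("w1.json"))
for z in(.074,.08,.086):print(z,onz(c,(257.5,189.7),z))
# bracket edge: fork plate sides at crop x 75,290 (z .056), eye end arc top y~65
print(onz(c,(225+75/5.6,150+223/5.6),.056),onz(c,(225+290/5.6,150+223/5.6),.056),onz(c,(225+182/5.6,150+66/5.6),.056))
for l in(555,688):print("bolt",onz(c,(225+l/5.6,150+485/5.6),.04))
print(onz(c,(225+622/5.6,150+505/5.6),.05))
E
```

```text
0.074 [ 0.5433629  -0.02172596  0.074     ]
0.08 [ 0.54479232 -0.02159549  0.08      ]
0.086 [ 0.54622175 -0.02146502  0.086     ]
[ 0.53721084 -0.00255328  0.056     ] [ 0.54069995 -0.04188727  0.056     ] [ 0.56786809 -0.01955914  0.056     ]
bolt [ 0.48801073 -0.10163887  0.04      ]
bolt [ 0.49030629 -0.12831228  0.04      ]
[ 0.48876159 -0.11277579  0.05      ]
```

Call:
drive_tool(series=[[0,[0,0,0.03],[0,0,0]],[0,[0,0,0.07],[0,0,0]],[0,[0,0,0.1],[0,0,0]],[0,[0,0,0.115],[0,0,0]],[0,[0,0,0.12],[0,0,0]]])

```text
time: 2.52
tool_pos: [0.5464, -0.023, 0.1111]
ee_rot: [3.141, 0.002, 0.086]
wrist_force: [-3.6, -0.5, 5.9]
width: 0.0004
finger_force: 2.9
```

Call:
drive_tool(series=[[0,[0,0,0.003],[0,0,0]],[0,[0,0,0.006],[0,0,0]],[0,[0,0,0.009],[0,0,0]],[0,[0,0,0.012],[0,0,0]],[0,[0,0,0.015],[0,0,0]]])

```text
time: 3.15
tool_pos: [0.5474, -0.0229, 0.098]
ee_rot: [3.14, -0.001, 0.087]
wrist_force: [-6.0, -0.3, 6.4]
width: 0.0005
finger_force: 3.0
```

Call:
drive_tool(series=[[0,[0,0,0.003],[0,0,0]],[0,[0,0,0.006],[0,0,0]],[0,[0,0,0.008],[0,0,0]],[0,[0,0,0.01],[0,0,0]],[0,[0,0,0.01],[0,0,0]]])

```text
time: 3.78
tool_pos: [0.5478, -0.0228, 0.0876]
ee_rot: [3.14, -0.002, 0.087]
wrist_force: [-3.6, -1.1, 5.0]
width: 0.0004
finger_force: 2.5
```

Call:
drive_tool(series=[[0,[0,0,0.002],[0,0,0]],[0,[0,0,0.004],[0,0,0]],[0,[0,0,0.005],[0,0,0]],[0,[0,0,0.005],[0,0,0]]])

```text
time: 4.28
tool_pos: [0.548, -0.0228, 0.087]
ee_rot: [3.139, -0.003, 0.087]
wrist_force: [-11.6, 0.4, 22.9]
width: 0.0002
finger_force: 11.6
```

Force rose to 23 N at z = 0.087, so the head is seated. One more small press, then lift.

Call:
drive_tool(series=[[0,[0,0,0.002],[0,0,0]],[0,[0,0,0.002],[0,0,0]],[0,[0,0,0.002],[0,0,0]]])

```text
time: 4.65
tool_pos: [0.5481, -0.0228, 0.0869]
ee_rot: [3.139, -0.004, 0.087]
wrist_force: [-14.3, 1.2, 30.8]
width: 0.0003
finger_force: 15.3
```

Call:
drive_tool(series=[[0,[0,0,-0.03],[0,0,0]],[0.055,[0,0,-0.08],[0,0,0]],[0.055,[-0.03,0.04,-0.1],[0,0,0]],[0.055,[-0.066,0.087,-0.1],[0,0,0]],[0.055,[-0.066,0.087,-0.1],[0,0,0]]])

```text
time: 5.28
tool_pos: [0.4889, -0.1174, 0.18]
ee_rot: [3.139, -0.003, 0.082]
wrist_force: [-0.7, 0.9, -0.3]
width: 0.037
finger_force: 0.0
```

```bash
python3 - <<'E'
from bench import robot, imaging
import cv2,numpy as np
from h import *
o=robot.get_obs();c=imaging.get_calibration("wrist")
w=imaging.snapshot("wrist");cv2.imwrite("pics/w2.png",w[:,:,::-1])
print(o["tool_pos"],o["ee_rot"],o["wrist_force"],o["width"])
for P in([.5475,-.0214,.062],[.4873,-.115,.04]):print(proj(c,P))
import json;json.dump({k:np.array(v).tolist() for k,v in c.items()},open("w2.json","w"))
E
```

```text
[ 0.48888707 -0.11742006  0.17998004] [ 3.13938011 -0.00339537  0.08210939] [-0.65266587  0.85035677 -0.29399143] 0.03696062232811362
[146.72563465 117.6300716 ]
[255.41450984 192.0928206 ]
```

View pics/w2.png

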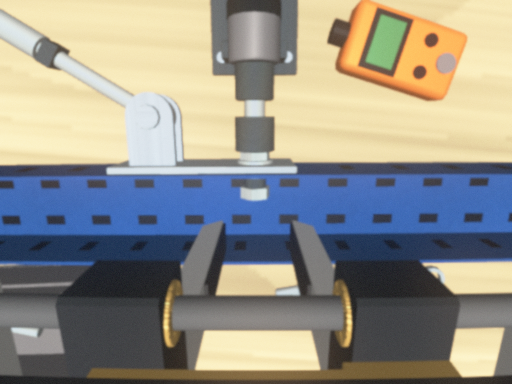

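The pin head now lies flush on the fork at (149,117), and the bolt head is at (254,190), centred between the fingers.

Call:
drive_tool(series=[[0.055,[-0.001,0,0.02],[0,0,0]],[0.055,[-0.001,0,0.04],[0,0,0]],[0.055,[-0.001,0,0.06],[0,0,0]],[0.055,[-0.001,0,0.07],[0,0,0]],[0.055,[-0.001,0,0.07],[0,0,0]]])

```text
time: 5.95
tool_pos: [0.4885, -0.1137, 0.1078]
ee_rot: [-3.141, 0.001, 0.089]
wrist_force: [0.7, -0.5, 0.5]
width: 0.0551
finger_force: 0.0
```

Call:
drive_tool(series=[[0.055,[-0.001,0.001,0.02],[0,0,0]],[0.055,[-0.001,0.001,0.04],[0,0,0]],[0.055,[-0.001,0.001,0.055],[0,0,0]],[0.055,[-0.001,0.001,0.062],[0,0,0]],[0.055,[-0.001,0.001,0.062],[0,0,0]]])

```text
time: 6.58
tool_pos: [0.4876, -0.1155, 0.0464]
ee_rot: [-3.142, 0.0, 0.088]
wrist_force: [-0.4, 0.2, 0.2]
width: 0.0552
finger_force: 0.0
```

Call:
drive_tool(series=[[0.0,[0,0,0],[0,0,0]],[0.0,[0,0,0],[0,0,0]],[0.0,[0,0,0],[0,0,0]],[0.0,[0,0,0],[0,0,0]],[0.0,[0,0,0],[0,0,0]]])

```text
time: 7.2
tool_pos: [0.4877, -0.1155, 0.0468]
ee_rot: [3.141, -0.001, 0.088]
wrist_force: [-0.0, 1.2, 1.3]
width: 0.0237
finger_force: 30.0
```

Call:
drive_tool(series=[[0.0,[0,0,0],[0,0,0]],[0.0,[0,0,0],[0,0,0]],[0.0,[0,0,0],[0,0,0]],[0.0,[0,0,0],[0,0,0]],[0.0,[0,0,0],[0,0,0]]])

```text
time: 7.82
tool_pos: [0.4877, -0.1155, 0.0467]
ee_rot: [3.141, -0.001, 0.088]
wrist_force: [0.2, 0.6, 4.1]
width: 0.0238
finger_force: 30.0
```

Width is 24 mm (flats) at 30 N: gripped. Now I hold until tight.

Call:
drive_tool(series=[[0.0,[0,0,0],[0,0,0]],[0.0,[0,0,0],[0,0,0]],[0.0,[0,0,0],[0,0,0]],[0.0,[0,0,0],[0,0,0]],[0.0,[0,0,0],[0,0,0]]])

```text
time: 8.45
tool_pos: [0.4877, -0.1156, 0.0467]
ee_rot: [3.141, -0.001, 0.088]
wrist_force: [0.1, 2.4, 5.5]
width: 0.0237
finger_force: 30.0
```

Call:
drive_tool(series=[[0.0,[0,0,0],[0,0,0]],[0.0,[0,0,0],[0,0,0]],[0.0,[0,0,0],[0,0,0]],[0.0,[0,0,0],[0,0,0]],[0.0,[0,0,0],[0,0,0]]])

```text
time: 9.07
tool_pos: [0.4877, -0.1155, 0.0467]
ee_rot: [3.141, -0.0, 0.088]
wrist_force: [0.8, 2.6, 4.8]
width: 0.0237
finger_force: 30.0
```

Call:
drive_tool(series=[[0.0,[0,0,0],[0,0,0]],[0.0,[0,0,0],[0,0,0]],[0.0,[0,0,0],[0,0,0]],[0.0,[0,0,0],[0,0,0]],[0.0,[0,0,0],[0,0,0]]])

```text
time: 9.7
tool_pos: [0.4877, -0.1155, 0.0467]
ee_rot: [3.141, -0.0, 0.088]
wrist_force: [-0.2, 1.5, 4.8]
width: 0.0237
finger_force: 30.0
```

Call:
drive_tool(series=[[0.0,[0,0,0],[0,0,0]],[0.0,[0,0,0],[0,0,0]],[0.0,[0,0,0],[0,0,0]],[0.0,[0,0,0],[0,0,0]],[0.0,[0,0,0],[0,0,0]]])

```text
time: 10.32
tool_pos: [0.4877, -0.1155, 0.0467]
ee_rot: [3.142, -0.0, 0.088]
wrist_force: [-0.5, 1.4, 5.4]
width: 0.0237
finger_force: 30.0
```

Call:
drive_tool(series=[[0.0,[0,0,0],[0,0,0]],[0.0,[0,0,0],[0,0,0]],[0.0,[0,0,0],[0,0,0]],[0.0,[0,0,0],[0,0,0]],[0.0,[0,0,0],[0,0,0]]])

```text
time: 10.95
tool_pos: [0.4877, -0.1156, 0.0467]
ee_rot: [3.141, -0.0, 0.088]
wrist_force: [-1.0, 2.1, 5.0]
width: 0.0238
finger_force: 30.0
```

Call:
drive_tool(series=[[0.0,[0,0,0],[0,0,0]],[0.0,[0,0,0],[0,0,0]],[0.0,[0,0,0],[0,0,0]],[0.0,[0,0,0],[0,0,0]],[0.0,[0,0,0],[0,0,0]]])

```text
time: 11.58
tool_pos: [0.4877, -0.1156, 0.0467]
ee_rot: [3.141, -0.0, 0.088]
wrist_force: [0.3, 2.1, 5.3]
width: 0.0236
finger_force: 30.0
```

Call:
drive_tool(series=[[0.0,[0,0,0],[0,0,0]],[0.0,[0,0,0],[0,0,0]],[0.0,[0,0,0],[0,0,0]],[0.0,[0,0,0],[0,0,0]],[0.0,[0,0,0],[0,0,0]]])

```text
time: 12.2
tool_pos: [0.4877, -0.1156, 0.0467]
ee_rot: [3.141, -0.0, 0.088]
wrist_force: [-0.0, 1.9, 5.1]
width: 0.0235
finger_force: 30.0
```

Call:
drive_tool(series=[[0.0,[0,0,0],[0,0,0]],[0.0,[0,0,0],[0,0,0]],[0.0,[0,0,0],[0,0,0]],[0.0,[0,0,0],[0,0,0]],[0.0,[0,0,0],[0,0,0]]])

```text
time: 12.82
tool_pos: [0.4877, -0.1155, 0.0467]
ee_rot: [3.141, -0.0, 0.088]
wrist_force: [0.2, 1.6, 5.5]
width: 0.0241
finger_force: 30.0
```

```bash
python3 -c "
from bench import robot;o=robot.get_obs();print(o['time'],o['wrist_torque'],o['wrist_force'],o['width'],o['finger_force'])"
```

```text
12.825 [0.29743836 0.00121217 0.0055818 ] [0.15182478 1.61173296 5.53883671] 0.02406356030479232 30.00091525100288
```

Call:
drive_tool(series=[[0.0,[0,0,0],[0,0,0]],[0.0,[0,0,0],[0,0,0]],[0.0,[0,0,0],[0,0,0]],[0.0,[0,0,0],[0,0,0]],[0.0,[0,0,0],[0,0,0]]])

```text
time: 13.45
tool_pos: [0.4877, -0.1155, 0.0467]
ee_rot: [3.141, -0.001, 0.088]
wrist_force: [0.0, 2.3, 5.6]
width: 0.0235
finger_force: 30.0
```

Call:
drive_tool(series=[[0.0,[0,0,0],[0,0,0]],[0.0,[0,0,0],[0,0,0]],[0.0,[0,0,0],[0,0,0]],[0.0,[0,0,0],[0,0,0]],[0.0,[0,0,0],[0,0,0]]])

```text
time: 14.08
tool_pos: [0.4877, -0.1156, 0.0467]
ee_rot: [3.141, -0.0, 0.088]
wrist_force: [0.2, 1.6, 5.9]
width: 0.0238
finger_force: 30.0
```

Call:
drive_tool(series=[[0.0,[0,0,0],[0,0,0]],[0.0,[0,0,0],[0,0,0]],[0.0,[0,0,0],[0,0,0]],[0.0,[0,0,0],[0,0,0]],[0.0,[0,0,0],[0,0,0]]])

```text
time: 14.7
tool_pos: [0.4877, -0.1156, 0.0467]
ee_rot: [3.141, -0.0, 0.088]
wrist_force: [0.2, 1.6, 5.9]
width: 0.0241
finger_force: 30.0
```

Call:
drive_tool(series=[[0.0,[0,0,0],[0,0,0]],[0.0,[0,0,0],[0,0,0]],[0.0,[0,0,0],[0,0,0]],[0.0,[0,0,0],[0,0,0]],[0.0,[0,0,0],[0,0,0]]])

```text
time: 15.32
tool_pos: [0.4877, -0.1156, 0.0467]
ee_rot: [3.141, -0.0, 0.088]
wrist_force: [0.4, 1.1, 4.7]
width: 0.0236
finger_force: 30.0
```

Call:
drive_tool(series=[[0.0,[0,0,0],[0,0,0]],[0.0,[0,0,0],[0,0,0]],[0.0,[0,0,0],[0,0,0]],[0.0,[0,0,0],[0,0,0]],[0.0,[0,0,0],[0,0,0]]])

```text
time: 15.95
tool_pos: [0.4877, -0.1156, 0.0467]
ee_rot: [3.141, -0.0, 0.088]
wrist_force: [0.2, 2.9, 5.6]
width: 0.0237
finger_force: 30.0
```

Call:
drive_tool(series=[[0.0,[0,0,0],[0,0,0]],[0.0,[0,0,0],[0,0,0]],[0.0,[0,0,0],[0,0,0]],[0.0,[0,0,0],[0,0,0]],[0.0,[0,0,0],[0,0,0]]])

```text
time: 16.58
tool_pos: [0.4877, -0.1155, 0.0467]
ee_rot: [3.141, -0.0, 0.088]
wrist_force: [0.4, 1.7, 5.5]
width: 0.0238
finger_force: 30.0
```

Call:
drive_tool(series=[[0.0,[0,0,0],[0,0,0]],[0.0,[0,0,0],[0,0,0]],[0.0,[0,0,0],[0,0,0]],[0.0,[0,0,0],[0,0,0]],[0.0,[0,0,0],[0,0,0]]])

```text
time: 17.2
tool_pos: [0.4877, -0.1156, 0.0467]
ee_rot: [3.141, -0.001, 0.088]
wrist_force: [-0.1, 1.8, 5.5]
width: 0.0237
finger_force: 30.0
```

Call:
drive_tool(series=[[0.0,[0,0,0],[0,0,0]],[0.0,[0,0,0],[0,0,0]],[0.0,[0,0,0],[0,0,0]],[0.0,[0,0,0],[0,0,0]],[0.0,[0,0,0],[0,0,0]]])

```text
time: 17.82
tool_pos: [0.4877, -0.1156, 0.0467]
ee_rot: [3.141, -0.0, 0.088]
wrist_force: [-0.7, 2.4, 5.5]
width: 0.024
finger_force: 30.0
```

Call:
drive_tool(series=[[0.0,[0,0,0],[0,0,0]],[0.0,[0,0,0],[0,0,0]],[0.0,[0,0,0],[0,0,0]],[0.0,[0,0,0],[0,0,0]],[0.0,[0,0,0],[0,0,0]]])

```text
time: 18.45
tool_pos: [0.4877, -0.1156, 0.0467]
ee_rot: [3.141, -0.0, 0.088]
wrist_force: [-1.2, 1.9, 4.9]
width: 0.0237
finger_force: 30.0
```

```bash
python3 -c "
from bench import robot;o=robot.get_obs();print(o['time'],o['wrist_torque'],o['wrist_force'],o['width'],o['finger_force'])"
```

```text
18.45 [ 0.17319582 -0.00267018  0.01303181] [-1.22978034  1.8829918   4.91973125] 0.023707366180603776 30.001034731103573
```

The head has been held steadily for 11 s, past the stated 7–9 s, so I'm handing in.

```bash
python3 -c "
from bench import robot;print(robot.close_job())"
```

```text
the job is handed in; nothing more can be done
None
```

I handed the job in at 18.5 s with the pin home (its head stopped firmly at 62 mm) and the bolt head still gripped at 30 N after about 11 s of steady holding; nut tightness is inferred from that hold time (7–9 s needed), and hand-in returned no verdict.

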